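Put the head-heavy hammer up on its bench rest

ROBOT

A 6-joint arm with a two-finger parallel gripper is mounted at the origin on the work surface. World frame = base frame: x ahead of the robot, y to its left, z up, the work surface at z = 0. Lengths are in m, angles in rad, forces in N, time in s.
With the tool pointing down it reaches from about 0.35 to 0.975 m from the base axis. Payload 4.9 kg.
Tool frame: the origin (TCP) lies on the mounting face of the last link; the fingertips stand 173 mm ahead of it and the grasp point (between the pads) lies 155 mm ahead of it; z points along the fingers, y is the line along which they close (so a half turn about z gives the same grasp; the last joint's range is limited). The gripper opens to 85 mm and grips with 20 to 120 N. Pads are 22 mm wide; open, the fingers measure 114 mm over their backs; the gripper's body (76 mm by 85 mm) begins 54 mm behind the grasp point. The pads swing forward as they close: fully open they stand 13 mm farther back than shut.
Start: joints at [-1.299, 0.053, 1.613, -0, 1.476, -0.119], TCP at [0.238, -0.578, 0.405] pointing down, gripper open.
Joint ranges: [-3.01, 3.01], [-1.01, 2.22], [0.06, 2.58], [-1.02, 4.17], [0.09, 2.62], [-3.14, 3.14]. Speed limits (rad/s): [2.57, 2.57, 3.14, 3.14, 3.14, 3.14].

INTERFACE

Orientations are given as a rotation vector (axis times angle).
In Python, from station import monitor, eyes, finish_job gives the robot as it stands. The module is installed in compiled form; this text tells all that it offers.
- The arm moves only by the tool step_arm, never from a script. Its argument "commands" is a list of rows, each a list of 3 entries, a list of its own where there are three numbers: the opening in per cent of the stroke, from 0 (shut) to 100 (fully open), then the shift along the tool's x, y, z in mm, then the turn about the tool's z in degrees. In form: [[hand, [x, y, z], yaw], ...]. A call has 1 to 12 rows; each row is the pose to reach, as a shift and turn from the pose commanded when the call began, along the tool's axes at that moment; what a row does not reach only later rows make up. A row lasts 1/8 s, in which the tool goes at most 62.5 mm and 10.7 degrees, less where a joint would pass 70% of its speed; a pose out of reach is approached as far as the arm can. A call with a gripper value outside its range is refused whole. The fingers move at their own pace and stop on an object; "squeeze" is the grip in N (left out, the last holds). Time passes only in rows, so rows that repeat a pose let the fingers close. It gives the time, the measured TCP pose, the force, the opening and the grip force at its end, in the units of the state.
- monitor.get_obs(): the state, without advancing time (a new reading comes with each control period).
- eyes.get_image(name): name is "side" or "top" or "wrist"; returns the picture (480x640x3 uint8, red, green, blue); there is no depth.
- eyes.camera_info(name): a dict with "camera_matrix" (3x3 intrinsics, pixels), "extrinsics" (4x4, takes a point from camera to world coordinates). Camera axes: x right, y down, z forward; pixel columns grow to the right and rows downward; lengths in m; the calibration is good to about 2 mm. A picture is of the moment at which its call begins: read the wrist's pose just before it. camera_info takes no time and is no camera call; for the wrist camera it gives the pose at the moment of the call.
- finish_job(): hands the job in; it is judged then, once.
The state is a dict: "t": time; "q": joint angles; "dq": joint speeds; "effort": joint torques, N m; "tool_pos": TCP position; "tool_rot": TCP orientation; "contact_force": force on the tool from outside, world axes, zero at the start; "wrist_torque": the same for the moment, N m; "opening": finger opening in m; "grip_force": force on a finger pad.
Only numpy, scipy, OpenCV 4.12 (cv2) and the standard library are available. Lean on these libraries where they do the work, as an engineer would, in place of code of your own. Each camera call takes 0.05 s, during which the arm holds its last target. There are 200 camera calls.

TASK

Grip the long steel-headed hammer (not the wooden mallet) by its handle close to its balance point, lift it a few centimetres clear of the bench and pause there for a second to see that it hangs level. Then lay it level in the two notches of the wooden tool rest, head overhanging either end, and let go; leave the mallet where it is.

Things in the scene. Friction and masses are not known exactly. Their poses are not given: they have to be found in the camera images.
- hammer_mid (a point): Hammer lying flat, 340 mm long: straight pale wooden handle 28 mm wide, 22 mm thick; small steel head (70 mm across, 20 along, 20 thick) at one end. Point: half-way along, half-way up (11 mm over the bench). x runs along the handle to the head, z up. Head centre at x = +160 mm, handle x = -170 to +150. 0.32 kg, head-heavy: balances near x = +89 mm, 71 mm short of the head's centre.
- rest: Fixed plywood tool rest: base 240 (x) x 100 x 12 mm, two crosspieces 12 mm thick at x = -90, +90, each notched 60 mm wide about y = 0; notch floor 45 mm over the bench, sides 70. Origin: centre of underside, z up. Handle lies along x in both notches, either way round, mid point 35 mm from the rest's centre on the side away from the head, so the head hangs clear and the balance is between.
- mallet_mid (a point): A bystander: a dark wooden mallet lying on the bench, 320 mm long, block head 60 x 110 x 50 mm, round handle 26 mm thick with a knob at its end. The point is half-way along it and 25 mm above the bench; x runs along the handle to the head.

How it is judged:
On the way:
1. the hammer, gripped within 40 mm of its balance point, is held still and level (within 10 degrees) 10 to 100 mm clear of the bench for half a second (x of the grasp point in the frame of hammer_mid between 0.049 and 0.129 m and height (world z) of hammer_mid between 0.021 and 0.111 m and angle between hammer_mid's own z axis and vertical below 0.175 rad and linear speed of hammer below 0.03 m/s and contact force between the fingers and hammer above 1 N and contact force between hammer and rest below 0.05 N), for 0.5 s.
At the end, for the whole second after the job is handed in: The hammer lies at rest in both notches of the rest: its mid point within 65 mm of the rest's centre seen from above and 50 to 63 mm above the bench, flat within 7 degrees, its handle along the rest within 12.5 degrees, head overhanging either end (height (world z) of hammer_mid between 0.05 and 0.063 m and angle between hammer_mid's own z axis and vertical below 0.12 rad and horizontal distance between hammer_mid and rest below 0.065 m and angle between the x axis of hammer_mid and the x axis of rest, either way round below 0.22 rad and linear speed of hammer below 0.02 m/s and contact force between hammer and rest above 1 N); the robot touches nothing.
It fails at once if the mallet is shifted more than 30 mm (distance of mallet_mid from where it was at the start of the episode above 0.03 m).
It also fails if it takes over 48 s, if anything falls off the work surface, if the arm or the gripper's body presses on something with over 40 N, if the wrist force passes 120 N, or if a joint passes its speed limit or range.

## Working session

There is one attempt and no reset: what is moved stays moved. The work goes in short steps, Python scripts to look and compute and a tool call to move; the robot and the scene stay as the last step left them, time stands still between calls to the robot, and variables do not carry over. Pictures are saved under pics/ and viewed, at most 10 in all, crops included, and the job is handed in when it is done.

Besides the shell and the picture viewer there is one more tool, called after "Call:" by a JSON object that holds its "fn" and its "kwargs". step_arm: Moves the arm, as the interface text tells. Its arguments: {"type":"object","properties":{"commands":{"type":"array"},"squeeze":{"type":"number"}},"required":["commands"]}

```bash
mkdir -p pics; python3 - <<'E'
from station import monitor, eyes
import cv2,numpy as np
o=monitor.get_obs();print({k:np.round(v,3) for k,v in o.items()})
for n in("top","side"):
    c=eyes.camera_info(n);print(n,np.round(c["camera_matrix"],1).tolist(),np.round(c["extrinsics"],3).tolist())
    cv2.imwrite(f"pics/{n}0.png",eyes.get_image(n)[:,:,::-1])
E
```

```text
{'t': np.float64(0.0), 'q': array([-1.299,  0.053,  1.614, -0.   ,  1.476, -0.119]), 'dq': array([-0.   ,  0.001, -0.   ,  0.001,  0.002,  0.001]), 'effort': array([-0.0000e+00, -3.9368e+01, -3.7017e+01, -0.0000e+00,  7.0000e-03,
       -0.0000e+00]), 'tool_pos': array([ 0.238, -0.578,  0.403]), 'tool_rot': array([-3.08 , -0.609,  0.   ]), 'contact_force': array([0.785, 0.17 , 0.024]), 'wrist_torque': array([0.016, 0.068, 0.077]), 'grip_force': np.float64(0.0), 'opening': np.float64(0.085)}
top [[567.4, 0.0, 321.8], [0.0, 567.4, 241.9], [0.0, 0.0, 1.0]] [[0.005, -0.982, 0.188, 0.291], [-0.999, 0.001, 0.032, -0.006], [-0.032, -0.188, -0.982, 1.028], [0.0, 0.0, 0.0, 1.0]]
side [[531.9, 0.0, 312.4], [0.0, 531.9, 242.6], [0.0, 0.0, 1.0]] [[-0.939, -0.179, 0.294, 0.218], [-0.344, 0.541, -0.767, 0.765], [-0.022, -0.822, -0.57, 0.593], [0.0, 0.0, 0.0, 1.0]]
```

View pics/top0.png

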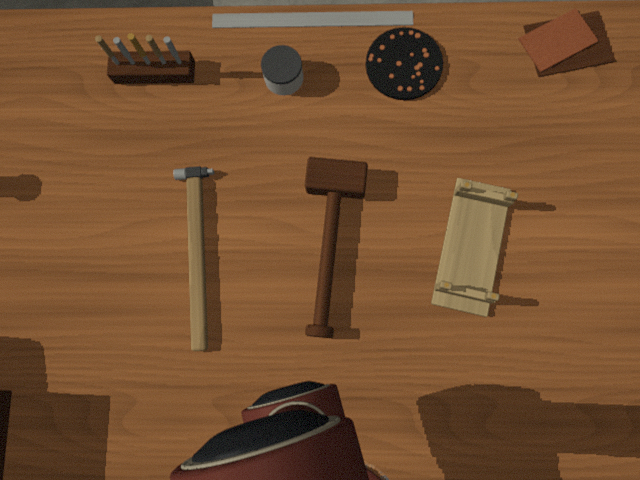

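The top view shows the hammer with its head at about (193,173) and its handle end at (198,349). The mallet lies between, at x≈305–367, and the rest's base corners are near (459,179), (515,191), (488,315) and (433,303).

```bash
cat > h.py <<'E'
import numpy as np,cv2
from station import monitor,eyes
from scipy.spatial.transform import Rotation as R
def world(n,uv,z,ci=None):
    c=ci or eyes.camera_info(n);K=np.array(c["camera_matrix"]);E=np.array(c["extrinsics"])
    d=E[:3,:3]@np.linalg.inv(K)@[*uv,1];return E[:3,3]+d*(z-E[2,3])/d[2]
def pix(n,p,ci=None):
    c=ci or eyes.camera_info(n);K=np.array(c["camera_matrix"]);E=np.array(c["extrinsics"])
    q=K@(E[:3,:3].T@(np.array(p)-E[:3,3]));return q[:2]/q[2]
E
python3 - <<'E'
from h import *
W=lambda u,v,z:world("top",(u,v),z)
a=W(198.5,349,.022);
for p in[(187,179),(202,179)]:print("hdtop",W(*p,.022).round(3))
h=W(194.5,173,.02);print("end",a.round(3),"head",h.round(3),np.linalg.norm(a-h)) # expect .33
d=(h-a)/np.linalg.norm(h-a);print("yaw",np.degrees(np.arctan2(d[1],d[0])),"mid",a+.17*d,"bal",a+.259*d)
P=[W(*p,.012) for p in[(459,179),(515,191),(488,315),(433,303)]]
print(np.round(P,3),[np.linalg.norm(P[i]-P[i-1]).round(3) for i in range(4)])
c=np.mean(P,0);x=(P[0]+P[1]-P[2]-P[3]);print("rest",c,"yaw",np.degrees(np.arctan2(x[1],x[0])))
for p in[(306,157),(367,162),(362,198),(306,193)]:print("mallet",W(*p,.05).round(3))
print(W(320,330,.013))
o=monitor.get_obs();print(R.from_rotvec(o["tool_rot"]).as_matrix().round(3))
E
```

```text
hdtop [0.603 0.278 0.022]
hdtop [0.603 0.25  0.022]
end [0.293 0.242 0.022] head [0.616 0.265 0.02 ] 0.32345792055649836
yaw 4.077106339927529 mid [0.46253585 0.25400073 0.02094886] bal [0.55130892 0.26032841 0.02039856]
[[ 0.604 -0.226  0.012]
 [ 0.581 -0.327  0.012]
 [ 0.354 -0.267  0.012]
 [ 0.375 -0.171  0.012]] [np.float64(0.235), np.float64(0.104), np.float64(0.234), np.float64(0.098)]
rest [ 0.47868437 -0.24799648  0.012     ] yaw -14.220156123919269
mallet [0.635 0.055 0.05 ]
mallet [ 0.625 -0.055  0.05 ]
mallet [ 0.558 -0.046  0.05 ]
mallet [0.568 0.054 0.05 ]
[0.32710767 0.02914641 0.013     ]
[[ 0.925  0.381 -0.001]
 [ 0.381 -0.925  0.002]
 [ 0.    -0.002 -1.   ]]
```

View pics/side0.png

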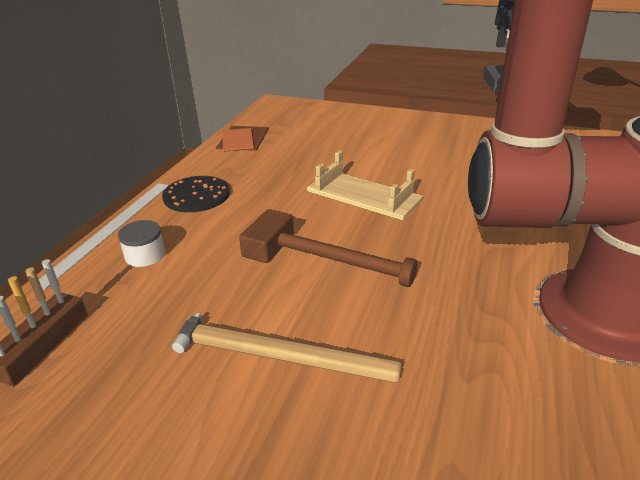

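The side view agrees: the hammer is nearest with its head away from the robot, the mallet lies between, and the rest's notches are open. Next I move above the hammer's balance point, turning +18°.

Call:
{"fn": "step_arm", "kwargs": {"commands": [[100,[610,-656,0],18],[100,[610,-656,0],18],[100,[610,-656,0],18],[100,[610,-656,0],18],[100,[610,-656,0],18],[100,[610,-656,0],18],[100,[610,-656,0],18],[100,[610,-656,0],18],[100,[610,-656,0],18],[100,[610,-656,0],18],[100,[610,-656,0],18],[100,[610,-656,0],18]]}}

```text
t: 1.6
tool_pos: [0.5012, 0.1267, 0.4044]
tool_rot: [3.139, 0.121, -0.0]
contact_force: [1.1, -0.9, 0.8]
opening: 0.0852
grip_force: 0.0
```

```bash
python3 - <<'E'
from h import *
o=monitor.get_obs();print(o["t"],o["tool_pos"],R.from_rotvec(o["tool_rot"]).as_matrix().round(3))
E
```

```text
1.6 [0.50120488 0.12674252 0.40439747] [[ 0.997  0.077 -0.   ]
 [ 0.077 -0.997 -0.   ]
 [-0.     0.    -1.   ]]
```

Call:
{"fn": "step_arm", "kwargs": {"commands": [[100,[61,-129,0],0],[100,[61,-129,0],0],[100,[61,-129,0],0],[100,[61,-129,0],0],[100,[61,-129,0],0]]}}

```text
t: 2.22
tool_pos: [0.5518, 0.2566, 0.4045]
tool_rot: [3.139, 0.118, -0.001]
contact_force: [-0.3, -0.3, 0.0]
opening: 0.0855
grip_force: 0.0
```

```bash
python3 - <<'E'
from h import *
o=monitor.get_obs();print(o["t"],o["tool_pos"],R.from_rotvec(o["tool_rot"]).as_matrix().round(3))
c=eyes.camera_info("wrist");im=eyes.get_image("wrist")
print(np.array(c["camera_matrix"]).round(1).tolist(),np.array(c["extrinsics"]).round(4).tolist())
import json;json.dump({k:np.array(v).tolist() for k,v in c.items()},open("c1.json","w"))
for p in[(.293,.242,.022),(.616,.265,.02),(.552,.26,.022)]:print(pix("wrist",p,c))
cv2.imwrite("pics/w1.png",im[:,:,::-1])
E
```

```text
2.225 [0.5517824 0.2565806 0.4044957] [[ 0.997  0.075 -0.001]
 [ 0.075 -0.997 -0.001]
 [-0.001  0.001 -1.   ]]
[[360.3, 0.0, 317.2], [0.0, 360.3, 240.7], [0.0, 0.0, 1.0]] [[0.0745, -0.9504, -0.302, 0.6287], [-0.9972, -0.0705, -0.0242, 0.2618], [0.0017, 0.303, -0.953, 0.3726], [0.0, 0.0, 0.0, 1.0]]
[312.31822929 417.75180573]
[312.13568008 140.01015973]
[312.60620023 207.2503603 ]
```

View pics/w1.png

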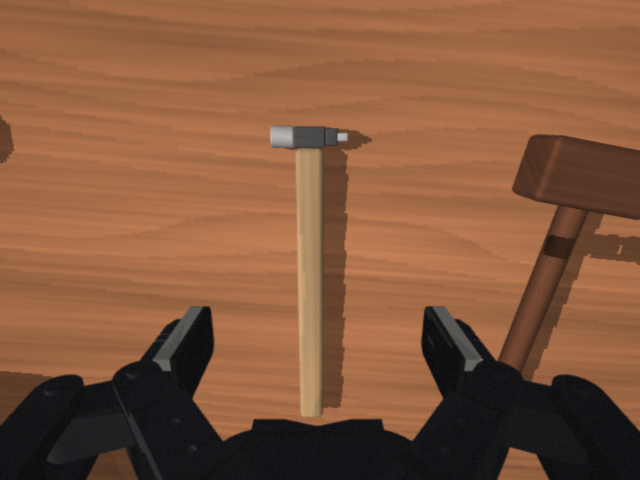

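The wrist view shows the head centre near (309.5,137). The handle runs from (309.5,149) to (312,416), centred between the fingers, and the mallet is clear on the right.

```bash
python3 - <<'E'
from h import *
import json
c=json.load(open("c1.json"));W=lambda u,v,z=.022:world("wrist",(u,v),z,c)
e=W(311.5,415.5);j=W(309.5,149);h=W(309.5,137,.021);print(e,j,h,np.linalg.norm(e-j),np.linalg.norm(h-e))
d=(j-e)/np.linalg.norm(j-e);print(np.degrees(np.arctan2(d[1],d[0])),"bal from head",h-.071*d,"bal from end",e+.259*d)
# top-view re-projection
print(pix("top",e),pix("top",j))
E
```

```text
[0.29630024 0.24322321 0.022     ] [0.60772366 0.26688918 0.022     ] [0.61856666 0.26764763 0.021     ] 0.3123213494317126 0.32319220182669434
4.345718588361189 bal from head [0.54777079 0.26226765 0.021     ] bal from end [0.55455561 0.26284878 0.022     ]
[197.8473509  347.06518823] [192.97316476 176.73732991]
```

Call:
{"fn": "step_arm", "kwargs": {"commands": [[100,[-2,-6,60],0],[100,[-2,-6,120],0],[100,[-2,-6,170],0],[100,[-2,-6,195],0],[100,[-2,-6,205],0],[100,[-2,-6,210],0],[100,[-2,-6,210],0]]}}

```text
t: 3.15
tool_pos: [0.5502, 0.2635, 0.1961]
tool_rot: [-3.139, -0.12, -0.003]
contact_force: [-0.2, -0.8, 1.0]
opening: 0.085
grip_force: 0.0
```

Call:
{"fn": "step_arm", "kwargs": {"commands": [[100,[0,1,10],0],[100,[0,1,18],0],[100,[0,1,21],0],[60,[0,1,21],0],[20,[0,1,21],0],[20,[0,1,21],0],[20,[0,1,21],0],[10,[0,1,21],0],[10,[0,1,21],0],[10,[0,1,21],0]], "squeeze": 60}}

```text
t: 4.4
tool_pos: [0.55, 0.2628, 0.1744]
tool_rot: [-3.139, -0.12, -0.002]
contact_force: [0.2, 1.3, 4.3]
opening: 0.0263
grip_force: 61.6
```

Call:
{"fn": "step_arm", "kwargs": {"commands": [[10,[0,0,-4],0],[10,[0,0,-12],0],[10,[0,0,-22],0],[10,[0,0,-34],0],[10,[0,0,-44],0],[10,[0,0,-50],0],[10,[0,0,-50],0],[10,[0,0,-50],0],[10,[0,0,-50],0],[10,[0,0,-50],0]]}}

```text
t: 5.65
tool_pos: [0.5495, 0.2626, 0.2233]
tool_rot: [3.139, 0.12, -0.001]
contact_force: [-0.5, -0.0, -2.5]
opening: 0.0267
grip_force: 60.8
```

```bash
python3 - <<'E'
from h import *
o=monitor.get_obs();print({k:np.round(o[k],3) for k in("t","tool_pos","contact_force","wrist_torque","opening","grip_force")})
print(R.from_rotvec(o["tool_rot"]).as_matrix().round(3))
c=eyes.camera_info("wrist");import json;json.dump({k:np.array(v).tolist() for k,v in c.items()},open("c2.json","w"))
a=eyes.get_image("wrist");b=eyes.get_image("side")
cv2.imwrite("pics/ws.png",np.vstack([cv2.resize(a,(400,300)),cv2.resize(b[200:440,100:420],(400,300))])[:,:,::-1])
E
```

```text
{'t': np.float64(5.65), 'tool_pos': array([0.549, 0.263, 0.223]), 'contact_force': array([-5.190e-01, -2.000e-03, -2.479e+00]), 'wrist_torque': array([-0.007,  0.025,  0.017]), 'opening': np.float64(0.027), 'grip_force': np.float64(60.761)}
[[ 0.997  0.077 -0.001]
 [ 0.077 -0.997 -0.   ]
 [-0.001  0.    -1.   ]]
```

View pics/ws.png

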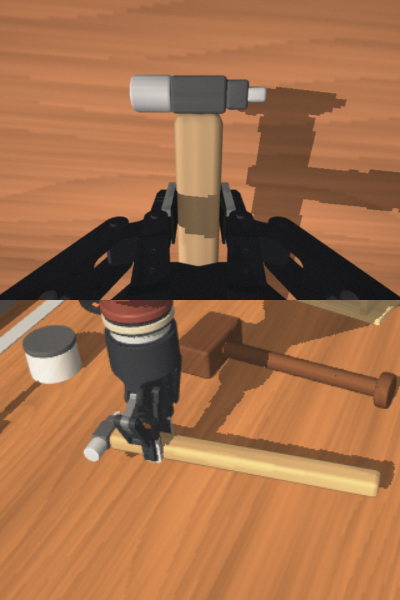

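The hammer is gripped just short of the head and looks level. The side view puts its handle end near (402,348) in full-frame pixels, and the wrist torque is about zero. I'll hold longer and check how level it is.

Call:
{"fn": "step_arm", "kwargs": {"commands": [[10,[0,0,0],0],[10,[0,0,0],0],[10,[0,0,0],0],[10,[0,0,0],0],[10,[0,0,0],0],[10,[0,0,0],0],[10,[0,0,0],0],[10,[0,0,0],0]]}}

```text
t: 6.75
tool_pos: [0.5496, 0.2626, 0.2237]
tool_rot: [-3.139, -0.12, 0.0]
contact_force: [0.2, 0.3, -3.3]
opening: 0.0266
grip_force: 60.8
```

```bash
python3 - <<'E'
from h import *
b=eyes.get_image("side")
d=np.array([.997,.077,0]);e0=np.array([.296,.243,.011])
for n,col,z in(("top",(0,0,255),.071),("bot",(255,0,0),.049)):
    for x in(0,.312):
        for s in(-.014,.014):
            p=e0+d*x+np.array([-.077,.997,0])*s;p[2]=z
            cv2.circle(b,tuple(int(v) for v in pix("side",p).round()),2,col,-1)
cv2.imwrite("pics/s3.png",cv2.resize(b[240:400,140:440],(800,427))[:,:,::-1])
print(monitor.get_obs()["wrist_torque"])
E
```

```text
[-0.00422752  0.01423531  0.00575164]
```

View pics/s3.png

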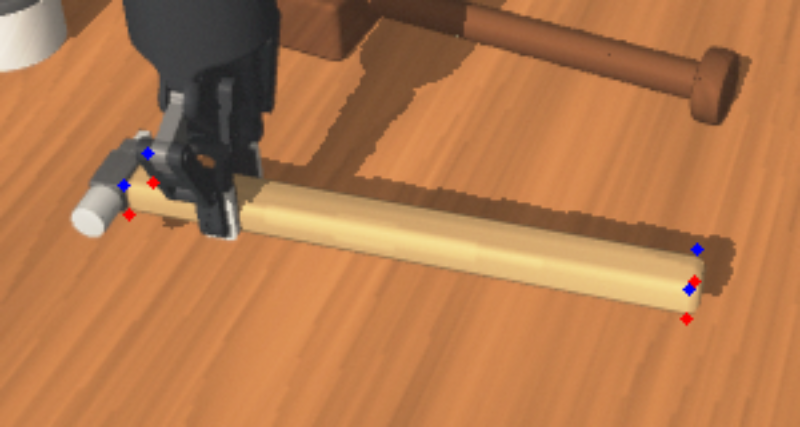

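It hangs level: the predicted outline of a level hammer matches within about 1°, and the grip is at x ≈ +0.084 m. Now I lift and carry it over to the rest.

Call:
{"fn": "step_arm", "kwargs": {"commands": [[10,[0,0,-15],0],[10,[0,0,-45],0],[10,[0,0,-80],0],[10,[0,0,-110],0],[10,[-2,15,-120],0],[10,[-6,45,-120],1],[10,[-11,90,-120],3],[10,[-17,140,-120],5],[10,[-23,190,-120],7],[10,[-29,240,-120],9],[10,[-35,290,-120],11],[10,[-41,340,-120],13]]}}

```text
t: 8.3
tool_pos: [0.5337, -0.0817, 0.343]
tool_rot: [3.132, -0.238, -0.002]
contact_force: [0.3, -0.3, -3.4]
opening: 0.0267
grip_force: 60.7
```

```bash
python3 - <<'E'
from h import *
o=monitor.get_obs();print(o["tool_pos"],np.degrees(np.arctan2(*R.from_rotvec(o["tool_rot"]).as_matrix()[[1,0],0])))
E
```

```text
[ 0.53365716 -0.08170542  0.34298705] -8.70626072152664
```

Call:
{"fn": "step_arm", "kwargs": {"commands": [[10,[5,50,0],2],[10,[10,95,0],4],[10,[14,135,0],5.6],[10,[17,162,0],5.6],[10,[19,176,0],5.6],[10,[19,179,0],5.6],[10,[19,179,20],5.6],[10,[19,179,40],5.6],[10,[19,179,52],5.6],[10,[19,179,58],5.6],[10,[19,179,60],5.6],[10,[19,179,60],5.6]]}}

```text
t: 9.8
tool_pos: [0.527, -0.2594, 0.2842]
tool_rot: [3.117, -0.388, 0.001]
contact_force: [-0.1, -0.4, -2.8]
opening: 0.0266
grip_force: 60.7
```

```bash
python3 - <<'E'
from h import *
o=monitor.get_obs();print(o["tool_pos"],np.degrees(np.arctan2(*R.from_rotvec(o["tool_rot"]).as_matrix()[[1,0],0])))
a=eyes.get_image("top");b=eyes.get_image("side")
th=np.radians(-14.2);Rz=np.array([[np.cos(th),-np.sin(th)],[np.sin(th),np.cos(th)]])
for im,n in((a,"top"),(b,"side")):
    def dot(x,y,z,c):
        p=[*(Rz@[x,y]+[.4787,-.248]),z];cv2.circle(im,tuple(int(v) for v in (pix(n,p)*16).round()),20,c,-1,shift=4)
    for x in(-.12,.12):
        for y in(-.05,.05):dot(x,y,.012,(255,0,0))
    for x in(-.096,-.084,.084,.096):
        for y in(-.03,.03):dot(x,y,.07,(0,0,255));dot(x,y,.045,(0,255,0))
f=lambda im:cv2.resize(im,(600,400))
cv2.imwrite("pics/r4t.png",cv2.resize(a[140:380,380:580],(500,600))[:,:,::-1])
cv2.imwrite("pics/r4s.png",cv2.resize(b[100:280,240:480],(800,600))[:,:,::-1])
E
```

```text
[ 0.52701126 -0.25942699  0.28423833] -14.20381687503425
```

View pics/r4t.png

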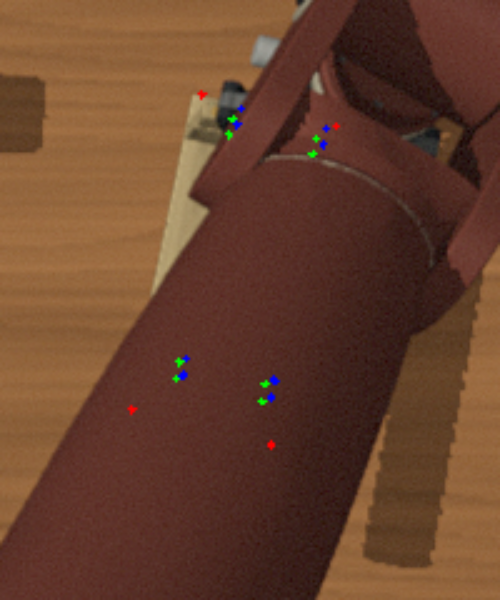

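View pics/r4s.png

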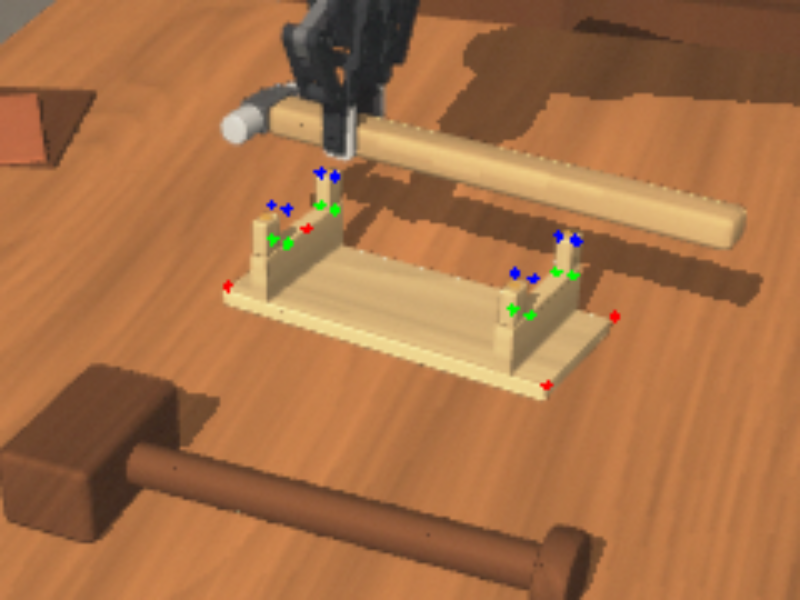

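The side view shows the projected rest model (corners and notch dots) lying on the real rest within about 1 px (2 mm), with the hammer parallel above it. In the top view the arm hides most of the rest. Lowering, about 65 mm to contact.

Call:
{"fn": "step_arm", "kwargs": {"commands": [[10,[0,0,12],0],[10,[0,0,28],0],[10,[0,0,42],0],[10,[0,0,52],0],[10,[0,0,58],0],[10,[0,0,60],0],[10,[0,0,62],0],[10,[0,0,63],0],[10,[0,0,63],0]]}}

```text
t: 11.02
tool_pos: [0.5269, -0.2594, 0.221]
tool_rot: [3.117, -0.389, 0.001]
contact_force: [-0.7, -0.4, -3.1]
opening: 0.0267
grip_force: 60.8
```

```bash
python3 - <<'E'
from h import *
b=eyes.get_image("side")
cv2.imwrite("pics/r5s.png",cv2.resize(b[100:280,240:480],(800,600))[:,:,::-1])
E
```

```text
(no output)
```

View pics/r5s.png

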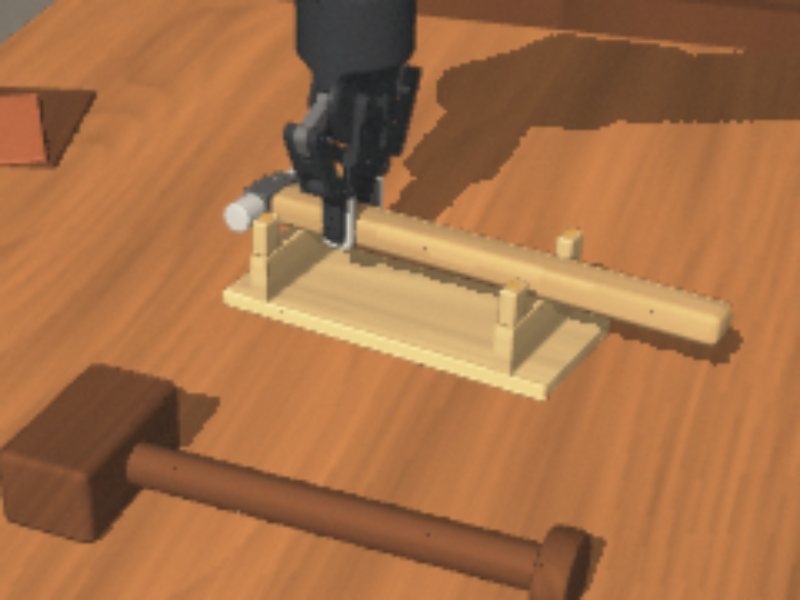

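The hammer sits in both notches, with the handle centred at about (540,280) in the near notch and the head clear of the far crosspiece. The force shows it is still just above the notch floor, so I lower in 1 mm steps to find contact.

Call:
{"fn": "step_arm", "kwargs": {"commands": [[10,[0,0,1],0],[10,[0,0,2],0],[10,[0,0,2],0],[10,[0,0,2],0]]}}

```text
t: 11.58
tool_pos: [0.5269, -0.2594, 0.2193]
tool_rot: [3.117, -0.389, 0.0]
contact_force: [-3.4, 1.9, 3.0]
opening: 0.0269
grip_force: 61.4
```

Call:
{"fn": "step_arm", "kwargs": {"commands": [[35,[0,0,0],0],[45,[0,0,0],0],[60,[0,0,0],0],[80,[0,0,0],0],[80,[0,0,0],0],[80,[0,0,0],0]]}}

```text
t: 12.32
tool_pos: [0.5268, -0.2593, 0.2187]
tool_rot: [-3.117, 0.389, -0.0]
contact_force: [0.2, -0.2, 0.3]
opening: 0.0682
grip_force: 0.0
```

Call:
{"fn": "step_arm", "kwargs": {"commands": [[80,[0,0,-10],0],[80,[0,0,-30],0],[80,[0,0,-70],0],[80,[0,0,-120],0],[80,[0,0,-160],0],[80,[0,0,-180],0],[80,[0,0,-180],0],[80,[0,0,-180],0],[80,[0,0,-180],0]]}}

```text
t: 13.45
tool_pos: [0.5264, -0.2591, 0.3961]
tool_rot: [-3.116, 0.388, 0.006]
contact_force: [-0.4, -0.3, 0.7]
opening: 0.0682
grip_force: 0.0
```

```bash
python3 - <<'E'
from h import *
b=eyes.get_image("side")
cv2.imwrite("pics/r6s.png",cv2.resize(b[100:280,240:480],(800,600))[:,:,::-1])
E
```

```text
(no output)
```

View pics/r6s.png

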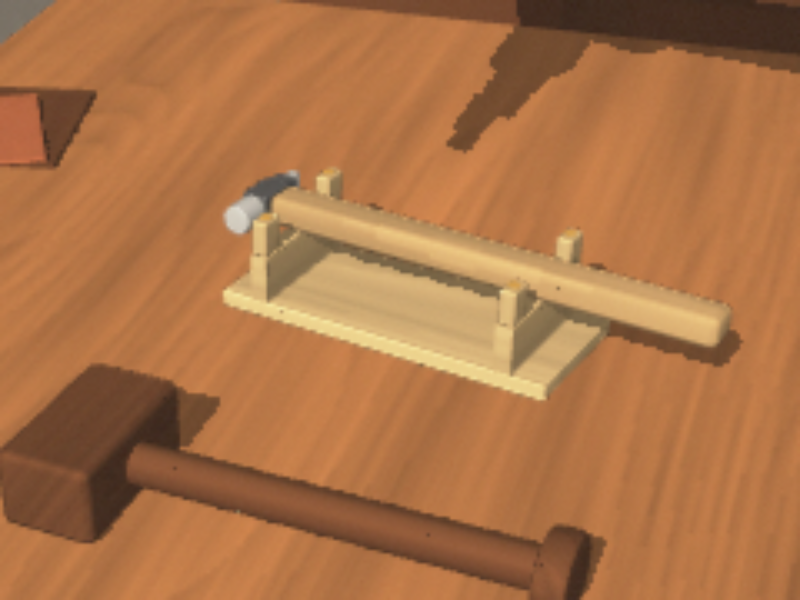

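The hammer rests level in both notches: head overhanging at (262,200), handle end at (715,325). The gripper is clear and the mallet hasn't moved.

```bash
python3 -c "
from station import finish_job;print(finish_job())"
```

```text
the job is handed in; nothing more can be done
None
```

I gripped the hammer near its balance point, held it level about 5 cm up for over a second, and laid it in both notches of the rest with the head overhanging. The mallet was left where it was, and I handed the job in after about 13.5 s; no verdict came back.

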